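Lock a filter cartridge into the bayonet port of an optics block

ROBOT

A 7-joint arm with a two-finger parallel gripper is mounted at the origin on the work surface. World frame = base frame: x ahead of the robot, y to its left, z up, the work surface at z = 0. Lengths are in m, angles in rad, forces in N, time in s.
With the tool pointing down it reaches from about 0.425 to 0.875 m from the base axis. Payload 4.7 kg.
Tool frame: the origin (TCP) lies midway between the tips of the shut fingers; the grasp point (between the pads) lies 19 mm behind it; x points along the fingers, z is the direction in which the jaws open and shut, and the axes are right-handed (so a half turn about x gives the same grasp; the last joint's range is limited). The gripper opens to 87 mm and grips with 3 to 60 N. Pads are 19 mm wide; open, the fingers measure 117 mm over their backs; the gripper's body (75 mm by 190 mm) begins 51 mm behind the grasp point.
Start: joints at [1.227, 0.321, -0.07, 1.45, 0.023, 1.371, -0.057], TCP at [0.228, -0.609, 0.196] pointing down, gripper open.
Joint ranges: [-2.86, 2.86], [-0.3, 2.09], [-1.38, 1.24], [0.06, 2.45], [-1.56, 4.7], [0.09, 2.05], [-2.69, 2.69]. Speed limits (rad/s): [2.57, 2.57, 3.14, 3.14, 3.14, 3.14, 3.14].

INTERFACE

Orientations are given as a rotation vector (axis times angle).
In Python, from bench import ctrl gives the robot as it stands.
- The arm moves only by the shell command python3 -m pendant 'ROWS' [OPENING] [FORCE]. ROWS is JSON, a list of rows, each an object with "travel": the shift along the tool's x, y, z in m, a list of three; "twist": the turn about the tool's x in rad. In form: [{"travel": [x, y, z], "twist": twist}, ...]. A call has 1 to 10 rows; each row is the pose to reach, as a shift and turn from the pose measured when the call began, along the tool's axes at that moment; what a row does not reach only later rows make up. A row lasts 1/8 s, in which the tool goes at most 62.5 mm and 10.7 degrees, less where a joint would pass 70% of its speed; a pose out of reach is approached as far as the arm can. A call with a gripper value outside its range is refused whole. OPENING is the opening, from -1 (shut) to 1 (fully open), so that 0 is half open, set as the call begins (- or left out, the last holds). The fingers move at their own pace and stop on an object; FORCE is the grip in N (left out, the last holds). Time passes only in rows, so rows that repeat a pose let the fingers close. It gives the time, the measured TCP pose, the force and the opening at its end, in the units of the state.
- ctrl.get_state(): the state, without advancing time (a new reading comes with each control period).
- ctrl.get_image(name): name is "scene" or "top" or "wrist"; returns the picture (384x512x3 uint8, red, green, blue); there is no depth.
- ctrl.camera_model(name): a dict with "K" (3x3 intrinsics, pixels), "rvec" (rotation vector, rad) and "tvec" (3), from world to camera coordinates, as OpenCV has them; the wrist camera has in their place "T_tool_cam" (4x4, takes a point from camera to tool coordinates, whose origin is the TCP and whose axes are the tool frame's). Camera axes: x right, y down, z forward; pixel columns grow to the right and rows downward; lengths in m; the calibration is good to about 2 mm. A picture is of the moment at which its call begins: read the wrist's pose just before it. camera_model takes no time and is no camera call.
- ctrl.close_job(): hands the job in, once; it reports no verdict.
The state is a dict: "time": time; "joint_positions": joint angles; "qd": joint speeds; "joint_torque": joint torques, N m; "position": TCP position; "tool_rot": TCP orientation; "ft_force": force on the tool from outside, world axes, zero at the start; "torque": the same for the moment, N m; "grip_width": opening from 0.0 (shut) to 1.0 (fully open).
Only numpy, scipy, OpenCV 4.12 (cv2) and the standard library are available. Lean on these libraries where they do the work, as an engineer would, in place of code of your own. Each camera call takes 0.05 s, during which the arm holds its last target.

TASK

Fit the black filter cartridge (the one with two side lugs and a straight grip bar on top) into the aluminium block's bayonet port: lower it upright with its lugs through the two notches until it is fully home, then turn it a quarter turn clockwise as seen from above so that it locks, and let go. Leave the round-headed plug standing where it is.

Things in the scene. Friction and masses are not known exactly. Their poses are not given: they have to be found in the camera images.
- cartridge: Loose cartridge, 0.2 kg, 84 mm tall, upright. Black barrel 40 mm wide, 48 high, nose tapering to 30 mm over the lowest 10. Two aluminium lugs along +x and -x: 76 mm tip to tip, 12 wide, 12 to 20 mm above the underside. On top, 48 to 84 mm up, an aluminium grip bar 38 mm long along x, 14 wide: pinch it across y about 68 mm up. Origin: centre of underside, z up. A half turn about z changes nothing.
- port: Fixed square aluminium block, 116 x 116 mm, 47 high. Round hole 52 mm wide in the top, with two notches along its +y and -y, 32 mm wide, reaching 46 mm from the centre. The cartridge enters with its x along the block's y (within 12 degrees) and is locked when its lugs lie along the block's x under the 7 mm thick top flange. Origin: centre of underside, z up.
- port_seat (a point): Centre of the floor inside the block, 12 mm above its underside; axes as the block. The cartridge's underside stands here when fully home; its lugs then have 8 mm of free height to the flange. It turns freely clockwise seen from above; solid stops end the turn about 8 degrees past the quarter and bar turning anticlockwise. No spring.
- plug: Loose plain black plug, a bystander: barrel 40 mm wide without lugs, round ribbed head 50 mm wide, 62 mm tall, standing upright. Origin: centre of underside, z up.
Not all that is in view belongs to the job. What is shaped like the port but purple or turquoise is not meant. What is shaped like the cartridge but blue is not meant.

How it is judged:
On the way:
1. the cartridge is down in the port with its lugs in through the notches, not yet turned (horizontal distance between cartridge and port_seat below 0.012 m and z of cartridge in the frame of port_seat below 0.009 m and angle between the x axis of cartridge and the y axis of port, either way round below 0.6 rad), for 0.1 s.
At the end, for the whole second after the job is handed in: The cartridge stands at rest in the port, upright within 8 degrees, its underside within 6 mm of the cavity floor and within 12 mm of the port's centre, with its lugs turned under the flange to within 23 degrees of the block's x axis, released (horizontal distance between cartridge and port_seat below 0.012 m and z of cartridge in the frame of port_seat below 0.006 m and angle between the x axis of cartridge and the x axis of port, either way round below 0.4 rad and angle between cartridge's own z axis and vertical below 0.15 rad and linear speed of cartridge below 0.03 m/s and angular speed of cartridge below 0.3 rad/s); the robot touches nothing.
It fails at once if the plug is pushed more than 30 mm away or tipped over (distance of plug from where it was at the start of the episode above 0.03 m or angle between plug's own z axis and vertical above 0.5 rad).
It also fails if it takes over 42 s, if anything falls off the work surface, if the arm or the gripper's body presses on something with over 40 N, if the wrist force passes 120 N, or if a joint passes its speed limit or range.

## Working session

There is one attempt and no reset: what is moved stays moved. The work goes in short steps, Python scripts to look and compute and a shell command to move; the robot and the scene stay as the last step left them, time stands still between calls to the robot, and variables do not carry over. Pictures are saved under pics/ and viewed, and the job is handed in when it is done.

```bash
mkdir -p pics; ls
python3 - <<'E'
from bench import ctrl
import cv2,numpy as np
s=ctrl.get_state();print({k:np.round(v,3).tolist() for k,v in s.items()})
for n in("scene","top","wrist"):
    im=ctrl.get_image(n);cv2.imwrite(f"pics/a_{n}.png",im[:,:,::-1])
    print(n,ctrl.camera_model(n))
E
```

```text
pics
{'time': 0.0, 'joint_positions': [1.227, 0.322, -0.07, 1.452, 0.023, 1.371, -0.057], 'qd': [-0.001, 0.002, 0.001, 0.001, -0.001, -0.0, -0.001], 'joint_torque': [-0.0, -49.129, -0.404, -31.253, -0.064, 0.044, 0.0], 'position': [0.227, -0.608, 0.195], 'tool_rot': [0.943, 1.359, -0.941], 'ft_force': [0.29, 0.561, 0.109], 'torque': [0.032, 0.019, -0.004], 'grip_width': 0.999}
scene {'K': array([[383.40923887,   0.        , 255.9575807 ],
       [  0.        , 383.40923887, 197.77249525],
       [  0.        ,   0.        ,   1.        ]]), 'rvec': array([ 1.7855652 ,  2.04717121, -0.59534936]), 'tvec': array([ 0.01229186, -0.4405285 ,  1.0029811 ])}
top {'K': array([[423.48559147,   0.        , 256.00411541],
       [  0.        , 423.48559147, 190.86925928],
       [  0.        ,   0.        ,   1.        ]]), 'rvec': array([ 2.15519819, -2.21761607,  0.06307613]), 'tvec': array([0.07426129, 0.53549636, 0.74275616])}
wrist {'K': array([[301.0153966 ,   0.        , 252.04494503],
       [  0.        , 301.0153966 , 188.88499576],
       [  0.        ,   0.        ,   1.        ]]), 'T_tool_cam': array([[ 5.44269522e-04, -2.89265521e-01,  9.57248746e-01,
        -1.90069340e-01],
       [-1.97468610e-04, -9.57248901e-01, -2.89265455e-01,
         7.93702637e-02],
       [ 9.99999832e-01, -3.15882086e-05, -5.78122262e-04,
        -4.89571613e-04],
       [ 0.00000000e+00,  0.00000000e+00,  0.00000000e+00,
         1.00000000e+00]])}
```

View pics/a_scene.png

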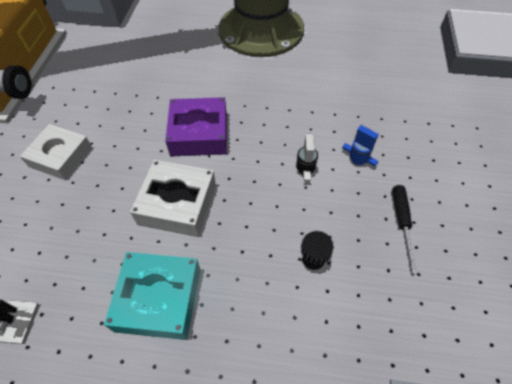

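View pics/a_top.png

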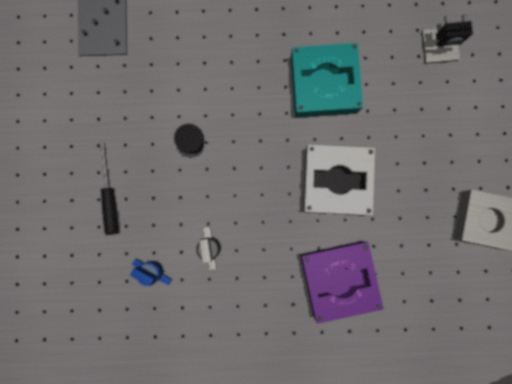

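View pics/a_wrist.png

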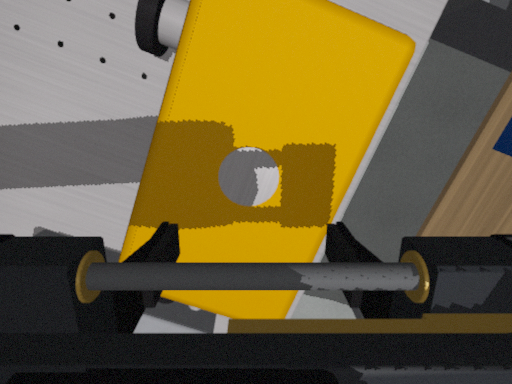

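Top view: cartridge near (208,248), white port at (340,180), plug at (189,139); blue, purple and turquoise are decoys. Now I'll measure.

```bash
cat > h.py <<'E'
import numpy as np,cv2
from bench import ctrl
from scipy.spatial.transform import Rotation as R
def cast(n,uv,z):
    c=ctrl.camera_model(n);Rm=cv2.Rodrigues(c["rvec"])[0]
    C=-Rm.T@c["tvec"];d=Rm.T@np.linalg.inv(c["K"])@np.array([uv[0],uv[1],1.])
    return C+d*(z-C[2])/d[2]
def proj(n,p):
    c=ctrl.camera_model(n);return cv2.projectPoints(np.array([p],float),c["rvec"],c["tvec"],c["K"],None)[0].ravel()
E
python3 - <<'E'
from h import *
im=cv2.imread("pics/a_top.png")
a=cv2.resize(im[205:290,160:260],None,fx=7,fy=7,interpolation=cv2.INTER_CUBIC);cv2.imwrite("pics/b_c.png",a)
a=cv2.resize(im[135:225,295:385],None,fx=6,fy=6,interpolation=cv2.INTER_CUBIC);cv2.imwrite("pics/b_p.png",a)
m=cv2.inRange(im,(150,150,150),(255,255,255))
cs,_=cv2.findContours(m,cv2.RETR_EXTERNAL,cv2.CHAIN_APPROX_NONE)
for c in cs:
    if cv2.contourArea(c)>20: print(cv2.contourArea(c),cv2.minAreaRect(c),cv2.boundingRect(c))
s=cv2.imread("pics/a_scene.png")
a=cv2.resize(s[120:200,270:350],None,fx=7,fy=7,interpolation=cv2.INTER_CUBIC);cv2.imwrite("pics/b_s.png",a)
E
```

```text
89.0 ((205.08998107910156, 251.1300048828125), (20.647518157958984, 5.515433311462402), 81.8698959350586) (202, 241, 8, 21)
28.5 ((206.5, 231.5), (7.0, 5.0), 90.0) (204, 228, 6, 8)
4094.5 ((340.04412841796875, 179.0735321044922), (66.5912094116211, 66.25825500488281), 2.726310968399048) (306, 145, 68, 69)
```

View pics/b_c.png

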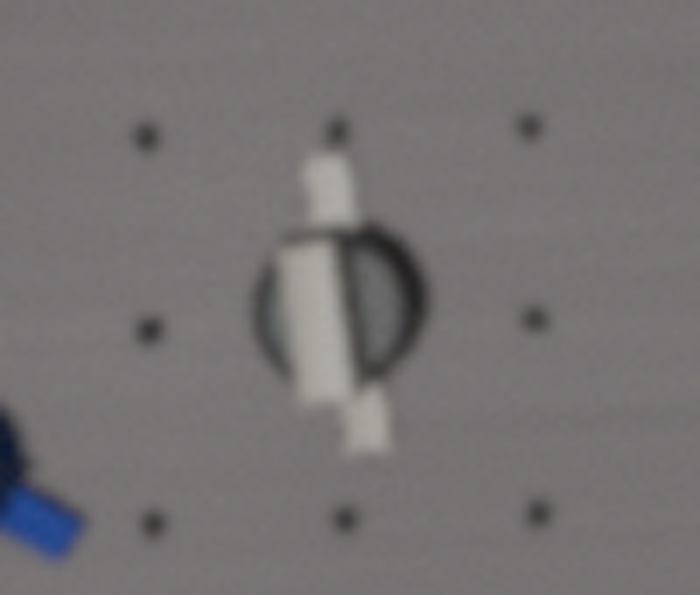

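View pics/b_p.png

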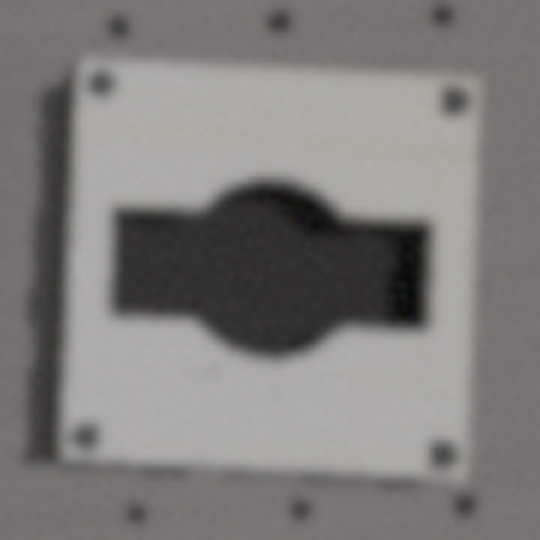

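View pics/b_s.png

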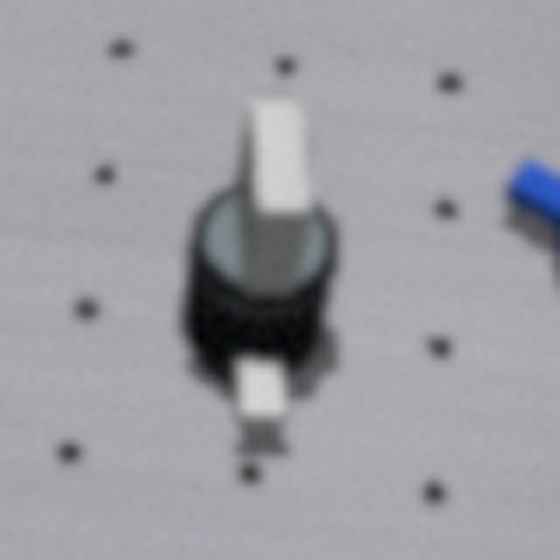

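Run:
```python
from h import *
f=lambda p,s,o:((p[0]+.5)/s-.5+o[0],(p[1]+.5)/s-.5+o[1])
c=lambda p,z:cast("top",f(p,7,(160,205)),z)[:2]
q=lambda p,z:cast("top",f(p,6,(295,135)),z)[:2]
t1,t2=c((325,153),.02),c((367,453),.02);print("lugs",t1,t2,(t1+t2)/2,np.linalg.norm(t1-t2),np.degrees(np.arctan2(*(t1-t2)[::-1])))
b=[c(p,.084) for p in((280,245),(332,240),(352,398),(302,405))]
u=(b[0]+b[1]-b[2]-b[3])/2;print("bar",np.mean(b,0),np.linalg.norm(u),np.linalg.norm(b[0]-b[1]),np.degrees(np.arctan2(u[1],u[0])))
P=[q(p,.047) for p in((78,60),(480,75),(467,480),(60,460))]
for i in range(4):
    d=P[(i+1)%4]-P[i];print(np.linalg.norm(d),np.degrees(np.arctan2(d[1],d[0])))
print("port",np.mean(P,0))
N=[q(p,.047) for p in((117,210),(428,225),(427,327),(115,315))]
u=(N[1]+N[2]-N[0]-N[3])/2;print("notch",np.mean(N,0),np.linalg.norm(u),np.degrees(np.arctan2(u[1],u[0])))
h=cv2.imread("pics/a_scene.png")
g=lambda p,z:cast("scene",f(p,7,(270,120)),z)[:2]
print("scene bar",np.mean([g(p,.084) for p in((252,100),(303,98),(311,210),(260,214))],0))
print("scene lug tip top edge",g((260,415-30),.02))
print("plug",cast("top",(189,139),.062))
s=cv2.inRange(h,(165,165,165),(255,255,255))
s0=ctrl.get_state();M=R.from_rotvec(s0["tool_rot"]).as_matrix();print(s0["position"],np.round(M,3))
for n in("scene","top"):
    C=ctrl.camera_model(n);Rm=cv2.Rodrigues(C["rvec"])[0];print(n,-Rm.T@C["tvec"])
a=cv2.resize(h[150:245,125:225],None,fx=6,fy=6,interpolation=cv2.INTER_CUBIC);cv2.imwrite("pics/b_sp.png",a)
```

```text
lugs [0.47639481 0.14967958] [0.40058288 0.1406446 ] [0.43848884 0.14516209] 0.07634840650274928 6.796242280113762
bar [0.43853213 0.14448716] 0.036970959183289166 0.012133419237516027 6.387210963310743
0.11600454175424406 -93.84608711974408
0.11686810883366125 175.5479451651456
0.1163262852741724 85.55719296688973
0.11566049371804367 -4.614653184247919
port [ 0.55149823 -0.08617027]
notch [ 0.55107882 -0.0863032 ] 0.08945559988747062 -94.15307682921888
scene bar [0.43793145 0.1467902 ]
scene lug tip top edge [0.46465255 0.14986448]
plug [0.62631902 0.170305   0.062     ]
[ 0.22742008 -0.60842583  0.19498909] [[-0.001  0.937  0.35 ]
 [ 0.001  0.35  -0.937]
 [-1.    -0.    -0.002]]
scene [0.89887204 0.11643804 0.61535255]
top [0.48935267 0.05543832 0.77551168]
```

View pics/b_sp.png

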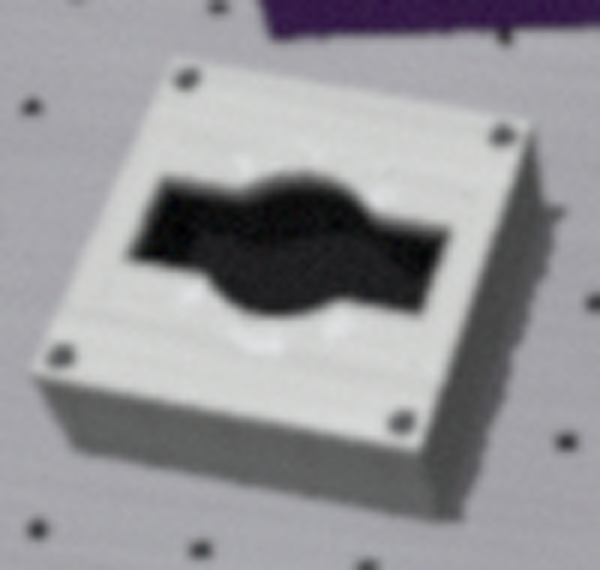

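Checks agree: lug tip-to-tip 76.3 mm, bar about 37x12 mm, block sides 116 mm. That puts the cartridge at (0.438, 0.145) with x at 6.6°, and the port at (0.551, -0.086) with block x at -4.4°. I'm moving over the cartridge by an outward waypoint, with the gripper half open.

```bash
python3 -m pendant '[{"travel":[0,0.054,-0.034],"twist":0},{"travel":[0,0.108,-0.068],"twist":0},{"travel":[0,0.163,-0.103],"twist":0},{"travel":[0,0.218,-0.137],"twist":0},{"travel":[0,0.272,-0.172],"twist":0},{"travel":[0,0.326,-0.206],"twist":0},{"travel":[0,0.381,-0.24],"twist":0},{"travel":[0,0.393,-0.3],"twist":0.06},{"travel":[0,0.405,-0.36],"twist":0.12},{"travel":[0,0.417,-0.42],"twist":0.18}]' 0.1 20
python3 - <<'E'
from h import *
s=ctrl.get_state();M=R.from_rotvec(s["tool_rot"]).as_matrix();p=s["position"]
print(s["time"],p,np.round(M,3),s["joint_positions"])
d=np.array([.4384,.145,.13])-p;print("travel",M.T@d,"heading z",np.degrees(np.arctan2(M[1,2],M[0,2])))
E
```

```text
time: 1.4
position: [0.4713, -0.0723, 0.1953]
tool_rot: [1.079, 1.289, -1.078]
ft_force: [1.0, 0.8, 0.1]
grip_width: 0.555
1.4 [ 0.47129629 -0.07229148  0.195317  ] [[-0.001  0.985  0.175]
 [ 0.001  0.175 -0.985]
 [-1.    -0.    -0.002]] [ 0.61517312 -0.0315843  -0.50284397  1.84765474 -0.01706439  1.32254793
 -1.27790519]
travel [ 0.06564879  0.00572142 -0.21959409] heading z -79.90772064604674
```

```bash
python3 -m pendant '[{"travel":[0.01,0.001,-0.055],"twist":0.02},{"travel":[0.02,0.003,-0.11],"twist":0.04},{"travel":[0.03,0.004,-0.165],"twist":0.06},{"travel":[0.03,0.006,-0.2],"twist":0.06},{"travel":[0.03,0.006,-0.22],"twist":0.06},{"travel":[0.03,0.006,-0.22],"twist":0.06}]'
python3 - <<'E'
from h import *
s=ctrl.get_state();M=R.from_rotvec(s["tool_rot"]).as_matrix();p=s["position"]
im=ctrl.get_image("wrist");cv2.imwrite("pics/c_w.png",im[:,:,::-1])
print(p,np.degrees(np.arctan2(M[1,2],M[0,2])),np.round(s["joint_positions"],2))
E
```

```text
time: 2.15
position: [0.4381, 0.1468, 0.1656]
tool_rot: [1.121, 1.265, -1.12]
ft_force: [0.4, -0.1, -0.8]
grip_width: 0.547
[0.43808074 0.14680892 0.16562252] -83.13844530609225 [ 0.41 -0.05 -0.76  1.91 -0.04  1.26 -1.79]
```

View pics/c_w.png

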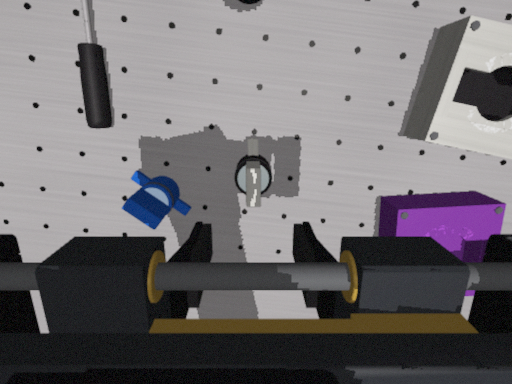

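The wrist view shows the bar (columns 246–261, rows 160–207) centred between the fingers and aligned, with the blue decoy clear at (155,200). I'm lowering and gripping now.

```bash
python3 -m pendant '[{"travel":[0.05,0,0.001],"twist":0},{"travel":[0.09,0,0.001],"twist":0},{"travel":[0.112,0,0.001],"twist":0},{"travel":[0.112,0,0.001],"twist":0}]'
python3 -m pendant '[{"travel":[0,0,0],"twist":0},{"travel":[0,0,0],"twist":0},{"travel":[0,0,0],"twist":0},{"travel":[0,0,0],"twist":0},{"travel":[0,0,0],"twist":0}]' -1 40
```

```text
time: 2.7
position: [0.4371, 0.1424, 0.0519]
tool_rot: [1.122, 1.266, -1.127]
ft_force: [0.5, -0.0, -0.2]
grip_width: 0.551
time: 3.32
position: [0.4375, 0.1428, 0.0523]
tool_rot: [1.122, 1.265, -1.126]
ft_force: [-0.2, 1.3, 2.9]
grip_width: 0.152
```

```bash
python3 -m pendant '[{"travel":[-0.03,0,0],"twist":0},{"travel":[-0.06,0,0],"twist":0},{"travel":[-0.09,0,0],"twist":0},{"travel":[-0.09,0,0],"twist":0}]'
python3 - <<'E'
from h import *
s=ctrl.get_state();M=R.from_rotvec(s["tool_rot"]).as_matrix();p=s["position"]
print(p,np.round(M,3),s["grip_width"],s["ft_force"])
d=np.array([.5513,-.0862,.142])-p;h=np.degrees(np.arctan2(M[1,2],M[0,2]));print("travel",M.T@d,h,"twist",np.radians(h+4.3))
im=ctrl.get_image("scene");cv2.imwrite("pics/d_s.png",im[:,:,::-1])
im=ctrl.get_image("wrist");cv2.imwrite("pics/d_w.png",im[:,:,::-1])
E
```

```text
time: 3.82
position: [0.4392, 0.143, 0.1438]
tool_rot: [1.124, 1.262, -1.124]
ft_force: [0.2, 0.6, -3.3]
grip_width: 0.148
[0.43922818 0.14302282 0.14377544] [[-0.     0.993  0.115]
 [ 0.     0.115 -0.993]
 [-1.    -0.    -0.   ]] 0.14828232797846216 [ 0.20818103  0.58099234 -3.29634069]
travel [0.0016398  0.0849167  0.24060925] -83.38412792165238 twist -1.3802784183012142
```

View pics/d_s.png

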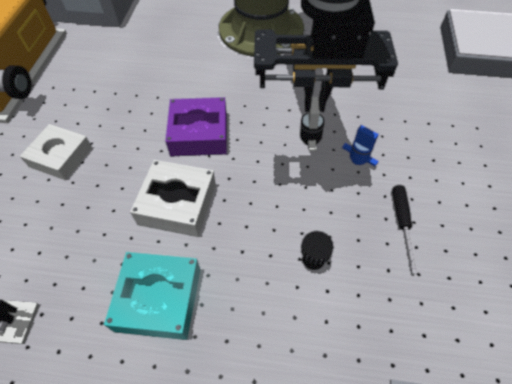

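View pics/d_w.png

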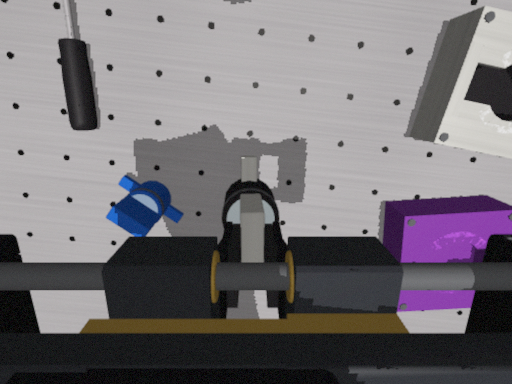

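The cartridge is held and lifted: the scene view has it at (312,128), and in the wrist view the bar is at column 252. Next is the carry over the port with a 79° anticlockwise turn.

```bash
python3 -m pendant '[{"travel":[0,0.01,0.028],"twist":-0.15},{"travel":[0,0.02,0.058],"twist":-0.31},{"travel":[0,0.031,0.088],"twist":-0.47},{"travel":[0,0.042,0.118],"twist":-0.63},{"travel":[0,0.053,0.15],"twist":-0.79},{"travel":[0,0.064,0.18],"twist":-0.95},{"travel":[0,0.075,0.21],"twist":-1.1},{"travel":[0,0.085,0.241],"twist":-1.25},{"travel":[0,0.085,0.241],"twist":-1.38},{"travel":[0,0.085,0.241],"twist":-1.38}]'
python3 -m pendant '[{"travel":[0,0,0],"twist":0},{"travel":[0,0,0],"twist":0}]'
python3 - <<'E'
from h import *
s=ctrl.get_state();M=R.from_rotvec(s["tool_rot"]).as_matrix();p=s["position"]
print(p,np.round(M,3),np.round(s["joint_positions"],2))
d=np.array([.5513,-.0862,.142])-p;h=np.degrees(np.arctan2(M[1,2],M[0,2]));print("travel",M.T@d,h,"twist",np.radians(h+4.3))
for n in("scene","top","wrist"):
    im=ctrl.get_image(n);cv2.imwrite(f"pics/e_{n}.png",im[:,:,::-1])
h=cv2.imread("pics/e_scene.png");cv2.imwrite("pics/e_s2.png",cv2.resize(h[90:240,110:260],None,fx=4,fy=4,interpolation=cv2.INTER_CUBIC))
E
```

```text
time: 5.18
position: [0.548, -0.0871, 0.1383]
tool_rot: [0.062, 1.579, -0.06]
ft_force: [-0.3, 0.7, -2.6]
grip_width: 0.153
time: 5.42
position: [0.5474, -0.0865, 0.1376]
tool_rot: [0.062, 1.581, -0.06]
ft_force: [-0.5, 0.7, -3.4]
grip_width: 0.152
[ 0.5474009  -0.08653395  0.13758435] [[-0.011  0.077  0.997]
 [ 0.002  0.997 -0.077]
 [-1.     0.001 -0.011]] [ 0.66  0.21 -0.62  1.74  0.13  1.24 -0.07]
travel [-0.00445622  0.00063853  0.00381404] -4.433642380650136 twist -0.0023324995625484393
```

View pics/e_s2.png

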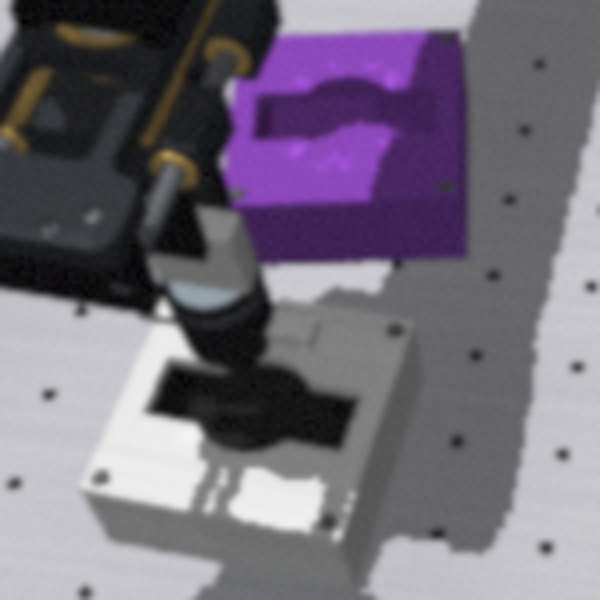

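View pics/e_wrist.png

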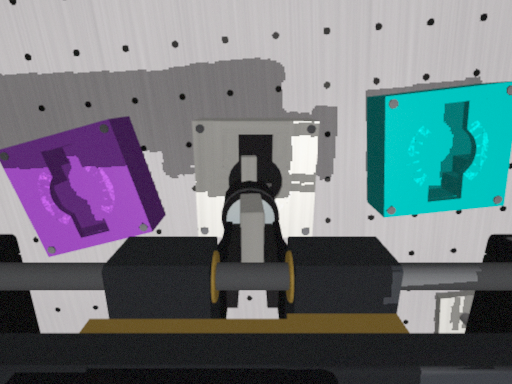

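View pics/e_top.png

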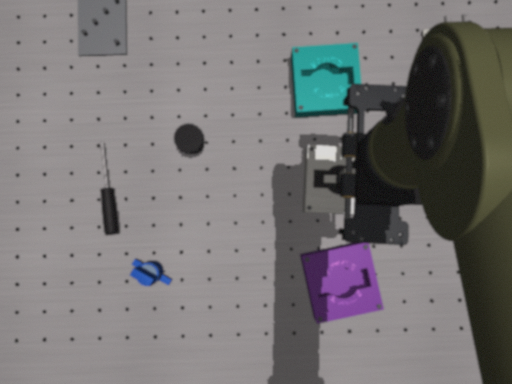

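Wrist view: the far lug is at column 249 and the notch centre at column 256, so the port lies a few mm to tool +z. The kinematics say 3.8 mm, which agrees. I'll correct this and come to just above the block.

```bash
python3 -m pendant '[{"travel":[0.01,0.001,0.003],"twist":0},{"travel":[0.02,0.001,0.006],"twist":0},{"travel":[0.025,0.001,0.006],"twist":0},{"travel":[0.025,0.001,0.006],"twist":0}]'
python3 - <<'E'
from h import *
s=ctrl.get_state();M=R.from_rotvec(s["tool_rot"]).as_matrix();p=s["position"]
print(p,np.round(M,3))
d=np.array([.5513,-.0862,.0645])-p;h=np.degrees(np.arctan2(M[1,2],M[0,2]));print("travel",M.T@d,h)
for n in("scene","wrist"):
    im=ctrl.get_image(n);cv2.imwrite(f"pics/f_{n}.png",im[:,:,::-1])
h=cv2.imread("pics/f_scene.png");cv2.imwrite("pics/f_s2.png",cv2.resize(h[90:240,110:260],None,fx=4,fy=4,interpolation=cv2.INTER_CUBIC))
E
```

```text
time: 6.08
position: [0.5533, -0.0861, 0.1124]
tool_rot: [0.062, 1.581, -0.059]
ft_force: [-0.1, 0.0, -1.5]
grip_width: 0.151
[ 0.5532715  -0.08612841  0.11242605] [[-0.011  0.077  0.997]
 [ 0.002  0.997 -0.077]
 [-1.     0.001 -0.011]]
travel [ 0.04794424 -0.00027382 -0.00143979] -4.413287264654572
```

View pics/f_s2.png

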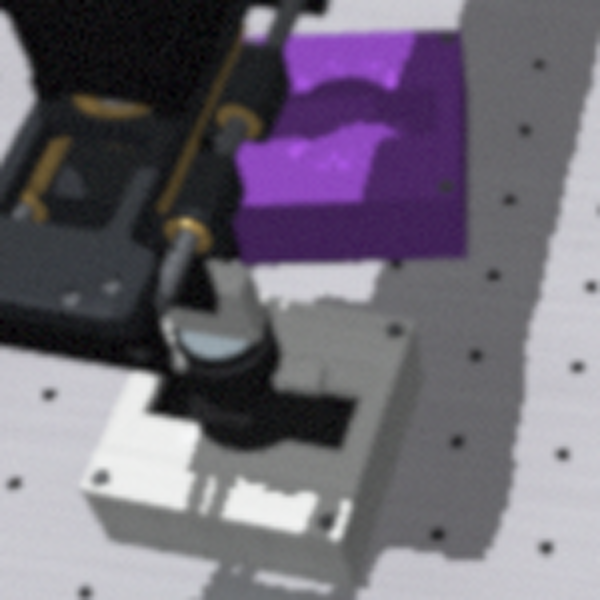

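View pics/f_wrist.png

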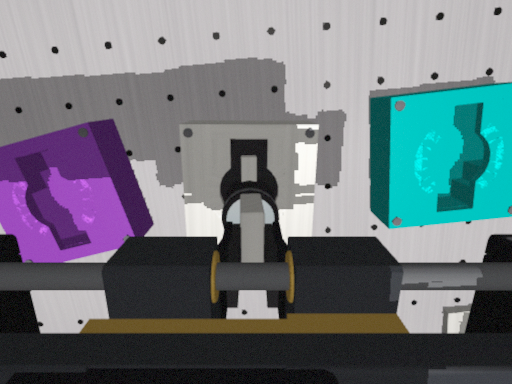

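Run:
```python
from h import *
s=ctrl.get_state();c=ctrl.camera_model("wrist")
T=np.eye(4);T[:3,:3]=R.from_rotvec(s["tool_rot"]).as_matrix();T[:3,3]=s["position"];W=T@c["T_tool_cam"]
def g(u,v,z):
    d=W[:3,:3]@np.linalg.inv(c["K"])@[u,v,1];return W[:3,3]+d*(z-W[2,3])/d[2]
print("notch end",g(249.5,140,.047),"lug tip",g(249,157,.112-.0525+.02))
```

```text
notch end [ 0.55409142 -0.04010338  0.047     ] lug tip [ 0.55359014 -0.04852945  0.0795    ]
```

The lug tip sits 8.4 mm inside the notch end (8 mm expected) and is centred sideways to under 1 mm, so I'm lowering it.

```bash
python3 -m pendant '[{"travel":[0.012,0,0],"twist":0},{"travel":[0.024,0,0],"twist":0},{"travel":[0.034,0,0],"twist":0},{"travel":[0.042,0,0],"twist":0},{"travel":[0.042,0,0],"twist":0}]'
python3 -m pendant '[{"travel":[0.003,0,0],"twist":0},{"travel":[0.006,0,0],"twist":0},{"travel":[0.006,0,0],"twist":0}]'
```

```text
time: 6.8
position: [0.5528, -0.086, 0.0704]
tool_rot: [0.062, 1.581, -0.059]
ft_force: [0.7, 0.5, -2.1]
grip_width: 0.154
time: 7.18
position: [0.553, -0.0861, 0.0646]
tool_rot: [0.062, 1.58, -0.06]
ft_force: [0.1, -0.2, -1.5]
grip_width: 0.154
```

Not touching yet (the force still shows the cartridge's weight), so I'll lower it gently to contact.

```bash
python3 -m pendant '[{"travel":[0.001,0,0],"twist":0},{"travel":[0.002,0,0],"twist":0},{"travel":[0.002,0,0],"twist":0}]'
python3 - <<'E'
from h import *
for n in("scene","wrist"):
    im=ctrl.get_image(n);cv2.imwrite(f"pics/g_{n}.png",im[:,:,::-1])
h=cv2.imread("pics/g_scene.png");cv2.imwrite("pics/g_s2.png",cv2.resize(h[90:240,110:260],None,fx=4,fy=4,interpolation=cv2.INTER_CUBIC))
E
```

```text
time: 7.55
position: [0.5539, -0.0861, 0.0644]
tool_rot: [0.061, 1.579, -0.06]
ft_force: [-2.6, -0.2, 7.5]
grip_width: 0.152
```

View pics/g_s2.png

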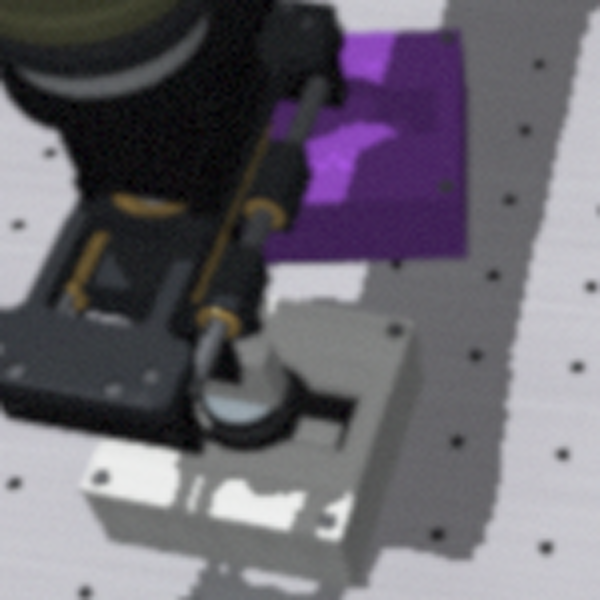

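View pics/g_wrist.png

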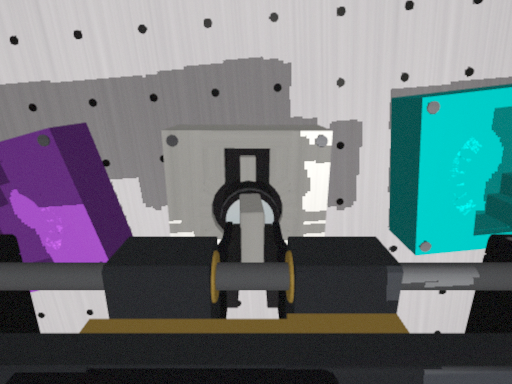

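It is home: contact of 7.5 N at TCP z 0.0644, where 0.0645 was expected, with the lug visible down in the notch at (318,435) of the crop. I'll ease up 1.5 mm and turn clockwise (+twist about the downward tool x).

```bash
python3 -m pendant '[{"travel":[-0.0015,0,0],"twist":0},{"travel":[-0.0015,0,-0.001],"twist":0.13},{"travel":[-0.0015,0,-0.001],"twist":0.26},{"travel":[-0.0015,0,-0.001],"twist":0.39},{"travel":[-0.0015,0,-0.001],"twist":0.52},{"travel":[-0.0015,0,-0.001],"twist":0.65},{"travel":[-0.0015,0,-0.001],"twist":0.78}]'
python3 - <<'E'
from h import *
s=ctrl.get_state();M=R.from_rotvec(s["tool_rot"]).as_matrix();h=np.degrees(np.arctan2(M[1,2],M[0,2]));print(s["position"],h,"left",np.radians(h+94.4),s["ft_force"],s["torque"],np.round(M[:,0],3))
E
```

```text
time: 8.52
position: [0.5526, -0.086, 0.0654]
tool_rot: [0.671, 1.473, -0.676]
ft_force: [-0.7, 1.0, -2.5]
grip_width: 0.148
[ 0.55257222 -0.08600507  0.06537827] -49.34808017669059 left 0.7863043352612513 [-0.6868097   1.01660353 -2.51992727] [-0.03994626  0.00096696 -0.06171621] [-0.009  0.001 -1.   ]
```

```bash
python3 -m pendant '[{"travel":[0,0,0],"twist":0.13},{"travel":[0,0,0],"twist":0.26},{"travel":[0,0,0],"twist":0.39},{"travel":[0,0,0],"twist":0.52},{"travel":[0,0,0],"twist":0.65},{"travel":[0,0,0],"twist":0.79},{"travel":[0,0,0],"twist":0.79}]'
python3 - <<'E'
from h import *
s=ctrl.get_state();M=R.from_rotvec(s["tool_rot"]).as_matrix();h=np.degrees(np.arctan2(M[1,2],M[0,2]));print(s["position"],h,"left",np.radians(h+94.4),s["ft_force"],s["torque"],np.round(M[:,0],3))
for n in("scene","wrist"):
    im=ctrl.get_image(n);cv2.imwrite(f"pics/h_{n}.png",im[:,:,::-1])
h=cv2.imread("pics/h_scene.png");cv2.imwrite("pics/h_s2.png",cv2.resize(h[90:240,110:260],None,fx=4,fy=4,interpolation=cv2.INTER_CUBIC))
E
```

```text
time: 9.4
position: [0.5523, -0.0859, 0.0649]
tool_rot: [1.263, 1.179, -1.274]
ft_force: [0.3, -0.0, -2.8]
grip_width: 0.153
[ 0.55231134 -0.08591168  0.06493828] -94.51689273434904 left -0.002040163086049761 [ 0.29841789 -0.01075792 -2.80275238] [ 0.03422538 -0.0541013   0.01248806] [-0.01   0.001 -1.   ]
```

View pics/h_s2.png

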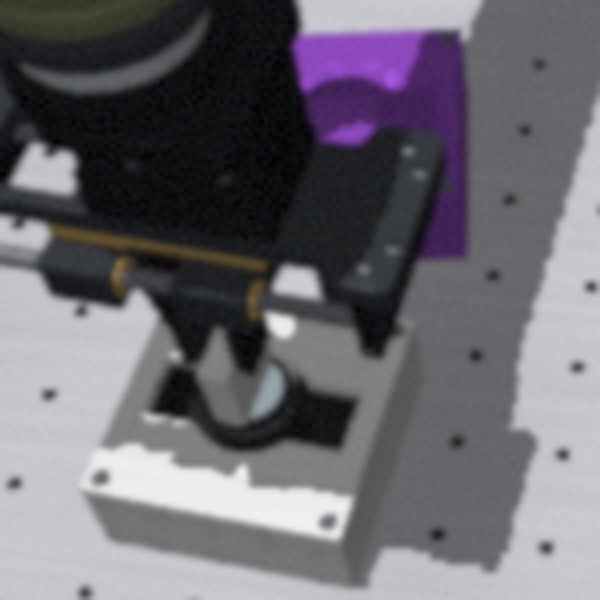

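View pics/h_wrist.png

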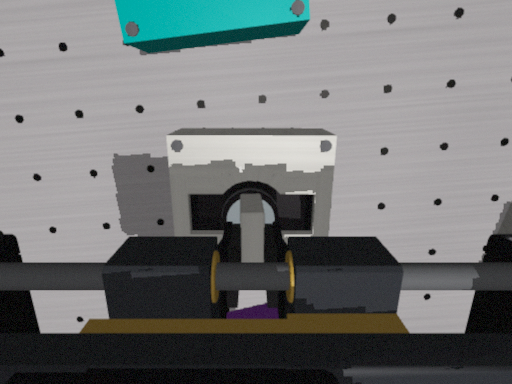

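The lugs are no longer in the notches, which are empty on both sides (wrist view around (208,210) and (297,210)), and the bar runs along block x. I'll set it down on the floor and open only part way, keeping the fingertips above the block.

```bash
python3 -m pendant '[{"travel":[0.001,0,0],"twist":0},{"travel":[0.001,0,0],"twist":0}]'
python3 -m pendant '[{"travel":[0,0,0],"twist":0},{"travel":[0,0,0],"twist":0},{"travel":[0,0,0],"twist":0},{"travel":[0,0,0],"twist":0}]' -0.1 
python3 -m pendant '[{"travel":[-0.03,0,0],"twist":0},{"travel":[-0.07,0,0],"twist":0},{"travel":[-0.12,0,0],"twist":0},{"travel":[-0.16,0,0],"twist":0},{"travel":[-0.18,0,0],"twist":0},{"travel":[-0.18,0,0],"twist":0}]'
```

```text
time: 9.75
position: [0.5527, -0.0859, 0.0644]
tool_rot: [1.262, 1.179, -1.272]
ft_force: [-0.8, 0.0, -0.0]
grip_width: 0.155
time: 10.25
position: [0.5527, -0.0859, 0.0644]
tool_rot: [1.262, 1.179, -1.272]
ft_force: [-0.3, 0.8, 0.1]
grip_width: 0.432
time: 11.0
position: [0.5554, -0.0862, 0.2462]
tool_rot: [1.263, 1.176, -1.27]
ft_force: [0.4, -0.2, 0.4]
grip_width: 0.451
```

```bash
python3 -m pendant '[{"travel":[0,0,0.05],"twist":0},{"travel":[0,0,0.1],"twist":0},{"travel":[0,0,0.15],"twist":0},{"travel":[0,0,0.2],"twist":0},{"travel":[0,0,0.25],"twist":0},{"travel":[0,0,0.25],"twist":0}]'
python3 - <<'E'
from h import *
for n in("scene","top"):
    im=ctrl.get_image(n);cv2.imwrite(f"pics/i_{n}.png",im[:,:,::-1])
h=cv2.imread("pics/i_scene.png")[90:240,110:260];t=cv2.imread("pics/i_top.png")[130:230,290:390]
cv2.imwrite("pics/i2.png",np.hstack([cv2.resize(h,(400,400),interpolation=2),cv2.resize(t,(400,400),interpolation=2)]))
E
```

```text
time: 11.75
position: [0.533, -0.3411, 0.2432]
tool_rot: [1.267, 1.174, -1.279]
ft_force: [-0.6, -0.0, -0.0]
grip_width: 0.447
```

View pics/i2.png

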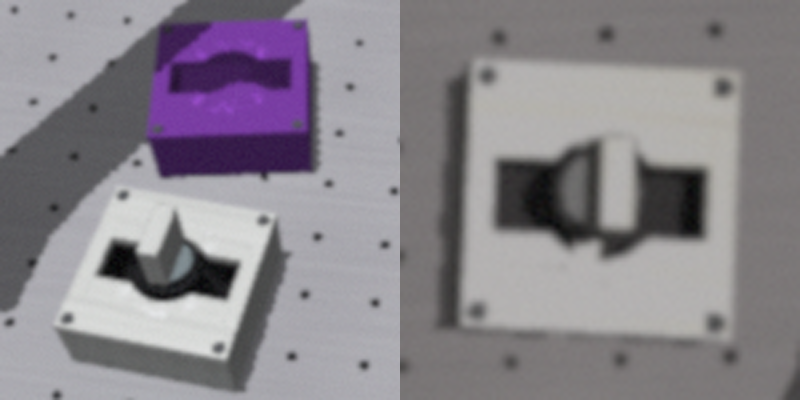

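View pics/i_top.png

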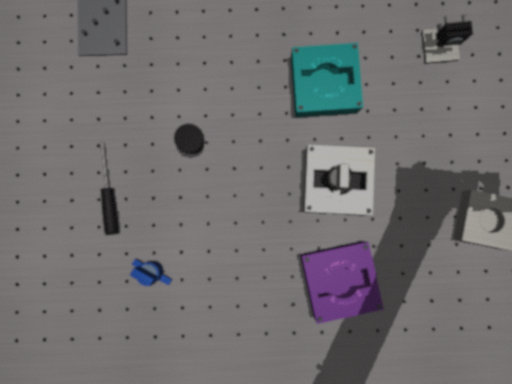

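Run:
```python
from h import *
b=[cast("top",((u-400+.5)/4-.5+290,(v+.5)/4-.5+130),.096)[:2] for u,v in((602,138),(637,140),(635,232),(598,230))]
u=(b[0]+b[1]-b[2]-b[3])/2
print(np.mean(b,0),np.linalg.norm(u),np.degrees(np.arctan2(u[1],u[0])))
ctrl.close_job()
```

```text
[ 0.55252522 -0.08385768] 0.037207289807000964 -4.231281590175434
the job is handed in; nothing more can be done
```

The cartridge is in the aluminium block's port, turned a quarter turn clockwise and released. I handed the job in at about 12 s of the 42 s allowed. `close_job` reports no verdict.

- **Seating:** the lugs went through the notches, and the cartridge touched the cavity floor at TCP height 64.4 mm, where I expected 64.5 mm. The contact force was about 7.5 N. I lifted it about 1 mm, turned it, set it back down and let go.
- **Final check from the top camera:** the bar top is about 2.5 mm from the port centre. The bar lies at -4.2°, against -4.4° for the block's x axis. Both notches are empty, so the lugs are under the flange.
- **Plug and surroundings:** in the last top view the plug is at the same pixel position as at the start. The gripper is clear of everything.
- **Small disagreements:** the measured TCP sat up to 4 mm from where I had sent it, and the tool leaned about 0.6°. In the wrist view the barrel appeared about 2 mm off the bar's centre line, from a slight tilt or calibration error. All of these were within the port's clearances.

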